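Index the marking turntable one hole on

TASK

With closed fingertips, press down the orange dished plunger on the marking turntable so that its red pin drops out of its hole, and with it pressed push the table round clockwise (seen from above) to the very next of the six holes. Do not turn it backwards or past that hole; then let the plunger spring fully up so the pin locks there, and take the hand away. Only push: the wooden lamp foot must ride round in its nest, never lifted out, and the other things are left where they are.

Things in the scene. Friction and masses are not known exactly. Their poses are not given: they have to be found in the camera images.
- turntable (a joint): Angle of the round grey turntable (212 mm across, top 24 mm above the bench) about the upright axis through table_centre. About 0 at the start, pinned in a hole; grows clockwise seen from above; the holes are 1.047 rad (60 deg) apart, so the next hole is at 1.047 (the pin has about 0.02 rad of play either way). It stays where it is left (about 0.08 N m of friction), but while the pin is in a hole it is locked.
- plunger (a joint): How far the plunger is pressed down (m): 0 fully up, 0.016 at its stop; takes 3 N at the start, 7 N at the stop. The pin is clear of the ring from 0.012 on. Let up between holes, its round end slides along under the ring (0.012); over a hole it springs up and stops the table. Some 0.03 rad or more short of the hole it can catch part way up (0.010): push on a little and it snaps in.
- cup_floor (a point): The middle of the plunger's floor, the place to press. The plunger is an orange round open-topped cup, 56 mm wide inside, 62 mm outside, with a white dot in the middle of its floor; the floor is 52 mm above the bench when up, the rim 22 mm above the floor. It rides on the turntable 70 mm from the table's axis, moves straight down when pressed, and a fingertip in it can push its wall sideways to turn the table. At the start it is on the robot's side of the table.
- pin_tip (a point): Tip of the red pin (10 mm thick) on the plunger's arm, 58 mm further out than the cup's middle, 128 mm from the table's axis. With the pin in a hole it stands 64 mm above the bench, 2 mm above the ring.
- table_centre (a point): Point on the turntable's axis, at the height of its top face (24 mm above the bench). A fixed aluminium ring with six holes surrounds the table: 220 to 300 mm across, 52 to 62 mm above the bench, on a square plywood board of 370 mm. A fixed blue marking arm reaches in over the far side of the ring, 93 mm high.
- foot_mid (a point): Centre of the loose six-sided wooden lamp foot (52 mm across flats, 40 mm high, 0.12 kg, coloured squares on its sides) standing in a shallow brass nest at the middle of the turntable; its top is 64 mm above the bench. It rides round with the table.
- spool: Black thread spool, 44 mm wide, 50 mm high, standing on the fixture board's far left corner; origin under its middle. Leave alone.
- tape_roll: Red roll of tape, 48 mm wide, 22 mm high, lying on the fixture board's far right corner; origin under its middle. Leave alone.
- glue: White glue bottle, 52 mm wide, 130 mm high; origin under its middle. Leave alone.
- jar: Amber jar with black lid, 64 mm wide, 75 mm high; origin under its middle. Leave alone.
- mug: Blue mug, 76 mm wide, 85 mm high; origin under its middle. Leave alone.
- strip: Plywood strip, 200 x 35 x 10 mm, lying on the bench. Leave alone.
There are look-alikes about, which are no part of the job. Of the things shaped like the part that bears foot_mid, the wooden one is meant.

How it is judged:
On the way, in this order (a step that is already met when the one before it is completed fails the run):
1. the plunger is pressed until its pin is clear of the ring, with the table still at the first hole (value of joint plunger above 0.0115 m and value of joint turntable below 0.12 rad).
2. the table is turned clockwise, the pin below the ring (value of joint turntable between 0.4 and 0.9 rad and value of joint plunger above 0.0105 m).
At the end, for the whole second after the job is handed in: The turntable stands still in the next hole clockwise (joint turntable 1.047 +- 0.05 rad) with the plunger sprung up (within 2 mm of fully up); the lamp foot sits upright in its nest, within 8 mm of the table's axis; every other thing is within 30 mm of where it stood (value of joint turntable between 0.997 and 1.097 rad and value of joint plunger below 0.002 m and velocity of joint turntable between -0.05 and 0.05 rad/s and horizontal distance between foot_mid and table_centre below 0.008 m and z of foot_mid in the frame of table_centre between 0.015 and 0.026 m and angle between foot_mid's own z axis and vertical below 0.1 rad and distance of each of spool, tape_roll, glue, jar, mug, strip from where it was at the start of the episode below 0.03 m); the robot touches nothing.
It fails at once if the table was turned backwards (anticlockwise) by more than 0.2 rad (value of joint turntable below -0.2 rad).
It fails at once if the table was turned more than 0.25 rad past the next hole (value of joint turntable above 1.3 rad).
It fails at once if the lamp foot was lifted out of its nest (z of foot_mid in the frame of table_centre above 0.03 m).
It fails at once if the lamp foot was knocked over (angle between foot_mid's own z axis and vertical above 0.35 rad).
It fails at once if a bystander was moved more than 30 mm or lifted (distance of any of spool, tape_roll, glue, jar, mug, strip from where it was at the start of the episode above 0.03 m).
It also fails if it takes over 40 s, if anything falls off the work surface, if the arm or the gripper's body presses on something with over 40 N, if the wrist force passes 120 N, or if a joint passes its speed limit or range.

ROBOT

A 6-joint arm with a two-finger parallel gripper is mounted at the origin on the work surface. World frame = base frame: x ahead of the robot, y to its left, z up, the work surface at z = 0. Lengths are in m, angles in rad, forces in N, time in s.
With the tool pointing down it reaches from about 0.3 to 0.775 m from the base axis. Payload 14.6 kg.
Tool frame: the origin (TCP) lies on the centre line of the jaws, within the pads' length; the fingertips stand 19 mm ahead of it and the grasp point (between the pads) is the TCP; z points along the fingers, y is the direction in which the jaws open and shut (so a half turn about z gives the same grasp; the last joint's range is limited). The gripper opens to 94 mm and grips with 3 to 60 N. Pads are 16 mm wide; open, the fingers measure 119 mm over their backs; the gripper's body (75 mm by 177 mm) begins 78 mm behind the grasp point.
Start: joints at [1.053, 0.3, 1.521, -0, 1.321, -0.067], TCP at [0.24, 0.495, 0.224] pointing down, gripper open.
Joint ranges: [-3.03, 3.03], [-0.79, 2.21], [0.23, 2.52], [-1.04, 4.18], [0, 3.07], [-2.55, 2.55]. Speed limits (rad/s): [2.22, 2.22, 2.57, 3.14, 3.14, 3.14].

INTERFACE

Orientations are given as [roll, pitch, yaw] about the fixed x, y, z axes, in that order (R = Rz(yaw) Ry(pitch) Rx(roll)).
In Python, from station import ctrl gives the robot as it stands. The module is installed in compiled form; this text tells all that it offers.
- The arm moves only by the shell command python3 -m creep 'ROWS' [FORCE]. ROWS is a JSON object of lists of equal length, an entry for each row: "translation": the shift along the world's x, y, z in mm, a list of three; "yaw": the turn about the world's z in rad; "gripper": the closure in counts, from 0 (fully open) to 255 (shut). A call has 1 to 5 rows; each row is the pose to reach, as a shift and turn from the pose measured when the call began; what a row does not reach only later rows make up. A row lasts 1/12 s, in which the tool goes at most 41.7 mm and 7.16 degrees, less where a joint would pass 70% of its speed; a pose out of reach is approached as far as the arm can. A call with a gripper value outside its range is refused whole. The fingers move at their own pace and stop on an object; FORCE is the grip in N (left out, the last holds). Time passes only in rows, so rows that repeat a pose let the fingers close. It gives the time, the measured TCP pose, the force and the opening at its end, in the units of the state.
- ctrl.get_obs(): the state, without advancing time (a new reading comes with each control period).
- ctrl.camera(name): name is "scene" or "top" or "wrist"; returns a dict with "pixels" (384x512x3 uint8, red, green, blue), "depth" (384x512 float32, m along the optical axis (not along the pixel's ray), 0 where there is no reading), "fx", "fy", "cx", "cy" (pixels), "R" (3x3) and "t" (3): a world point X has camera coordinates R X + t; the wrist camera has in their place "tool_from_camera" (4x4, takes a point from camera to tool coordinates, whose origin is the TCP and whose axes are the flange's). Camera axes: x right, y down, z forward; pixel columns grow to the right and rows downward; lengths in m; the calibration is good to about 2 mm. A picture is of the moment at which its call begins: read the wrist's pose just before it.
- ctrl.hand_in(): hands the job in, once; it reports no verdict.
The state is a dict: "time_s": time; "qpos": joint angles; "joint_vel": joint speeds; "tau": joint torques, N m; "ee_pos": TCP position; "eef_rot": TCP orientation; "force": force on the tool from outside, world axes, zero at the start; "moment": the same for the moment, N m; "grip_width": finger opening in m.
Only numpy, scipy, OpenCV 4.12 (cv2) and the standard library are available. Lean on these libraries where they do the work, as an engineer would, in place of code of your own. Each camera call takes 0.05 s, during which the arm holds its last target. There are 200 camera calls.

## Working session

There is one attempt and no reset: what is moved stays moved. The work goes in short steps, Python scripts to look and compute and a shell command to move; the robot and the scene stay as the last step left them, time stands still between calls to the robot, and variables do not carry over. Pictures are saved under pics/ and viewed, about 8 in all and at most 12, crops included, and the job is handed in when it is done.

```bash
mkdir -p pics; cat > h.py <<'E'
import numpy as np, cv2
from station import ctrl
def world(c,u,v,d=None):
    d=c["depth"][int(v),int(u)] if d is None else d
    p=np.array([(u-c["cx"])/c["fx"]*d,(v-c["cy"])/c["fy"]*d,d])
    return c["R"].T@(p-c["t"])
def ray(c,u,v,z):
    r=c["R"].T@np.array([(u-c["cx"])/c["fx"],(v-c["cy"])/c["fy"],1]); o=-c["R"].T@c["t"]
    return o+r*(z-o[2])/r[2]
E
python3 - <<'E'
from h import *
import pickle
s={n:ctrl.camera(n) for n in("top","scene")}
pickle.dump(s,open("s.pkl","wb"))
for n in s: cv2.imwrite(f"pics/{n}.png",cv2.resize(s[n]["pixels"][:,:,::-1],(800,600),interpolation=cv2.INTER_CUBIC))
print(ctrl.get_obs())
E
```

```text
{'time_s': 0.1, 'qpos': array([ 1.05342124e+00,  3.00395783e-01,  1.52155811e+00,  2.12015541e-05,
        1.32069728e+00, -6.65969205e-02]), 'joint_vel': array([ 0.0006473 , -0.00235139, -0.00046471,  0.00028003, -0.00097662,
       -0.00023375]), 'tau': array([ 8.56123006e-04, -5.32641935e+01, -3.53284764e+01,  7.09567009e-02,
        2.34738900e-02, -6.08000937e-05]), 'ee_pos': array([0.23949823, 0.49485998, 0.22393735]), 'eef_rot': array([-3.14053785e+00, -9.09325858e-05,  2.69080918e+00]), 'force': array([0.93749936, 0.12022991, 0.19716235]), 'moment': array([-0.00841748,  0.00940832,  0.01917366]), 'grip_width': 0.09379557025456232}
```

View pics/top.png

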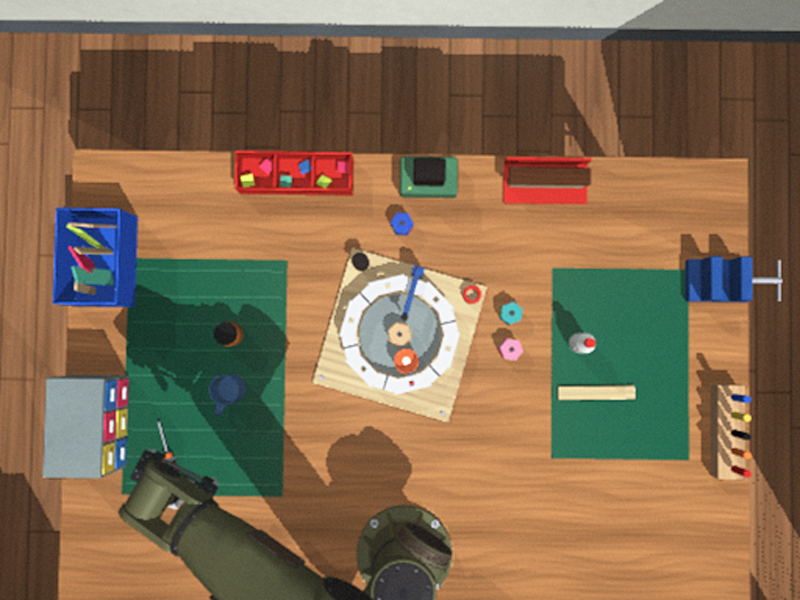

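View pics/scene.png

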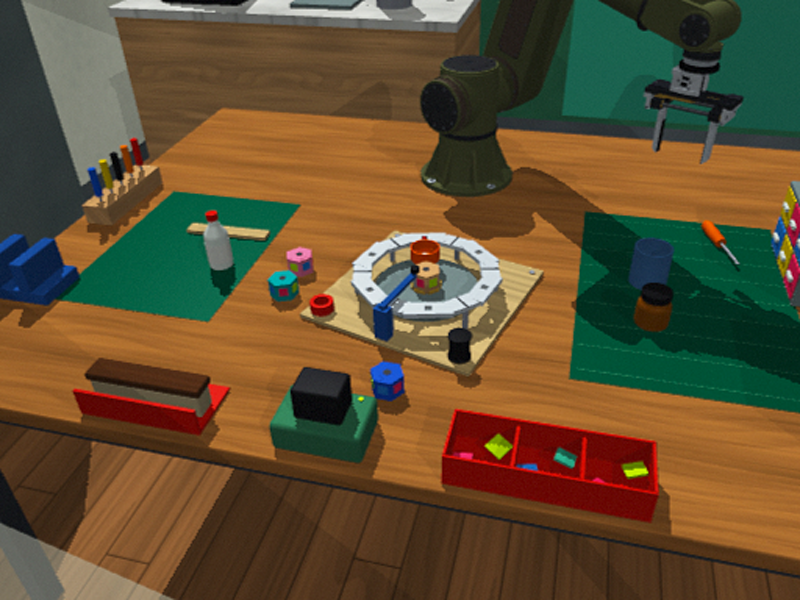

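The top view shows the table's wooden foot at (400,334), the orange cup at (405,361), and the red pin at (411,383). The six-sided look-alikes are blue (401,223), teal (511,313) and pink (511,349). The wooden one in the nest is the one meant. I'll confirm it in an enlarged crop.

```bash
python3 - <<'E'
from h import *
import pickle
s=pickle.load(open("s.pkl","rb"))
t=s["top"]["pixels"][150:280,190:320,::-1]; c=s["scene"]["pixels"][140:230,210:350,::-1]
a=cv2.resize(t,None,fx=4.5,fy=4.5,interpolation=cv2.INTER_CUBIC)
cv2.imwrite("pics/topc.png",a)
for n,b in (("top",(190,150,320,280)),("scene",(210,140,350,230))):
    cam=s[n]; u0,v0,u1,v1=b
    p=cam["pixels"].astype(int); hsv=cv2.cvtColor(cam["pixels"],cv2.COLOR_RGB2HSV)
    m=((hsv[...,0]<14)&(hsv[...,1]>180)&(hsv[...,2]>90)).astype(np.uint8); m[:v0]=0;m[v1:]=0;m[:,:u0]=0;m[:,u1:]=0
    k,l,st,ce=cv2.connectedComponentsWithStats(m)
    for i in range(1,k):
        if st[i,4]>3: 
            W=np.array([world(cam,u,v) for v,u in zip(*np.where(l==i))]); print(n,st[i],ce[i].round(1),np.median(W,0).round(4),W.min(0).round(3),W.max(0).round(3))
cam=s["top"]
for u,v in((256,213.5),(259.5,230)): print(world(cam,u,v).round(4))
# ring fit from depth points at z 0.055..0.07
P=np.array([world(cam,u,v) for v in range(150,280) for u in range(190,320)])
q=P[(P[:,2]>.056)&(P[:,2]<.067)]; 
A=q[:,:2];
from scipy.optimize import least_squares
f=lambda c:(np.linalg.norm(A-c,axis=1)-.130)
r=least_squares(lambda c:np.clip(np.abs(f(c))-.02,0,.02),[.6,0.0]); print(r.x,r.cost,len(A))
E
```

```text
top [297 183  10  11  37] [301.5 188.1] [ 0.6757 -0.1647  0.0326] [ 0.656 -0.182  0.017] [ 0.697 -0.145  0.044]
top [256 226  10  10  25] [260.4 231.5] [ 0.4961 -0.0022  0.0526] [ 0.484 -0.018  0.042] [0.521 0.018 0.063]
top [265 229   2   6   6] [265.8 231.5] [ 0.4985 -0.022   0.0515] [ 0.488 -0.022  0.049] [ 0.508 -0.018  0.055]
top [253 231   2   4   4] [253.5 232.5] [0.4941 0.0277 0.0558] [0.488 0.026 0.051] [0.5   0.03  0.072]
top [256 236   6   2   6] [258.5 236.8] [0.4761 0.0077 0.0507] [ 0.476 -0.002  0.048] [0.48  0.018 0.056]
scene [301 145   4   1   4] [302.5 145. ] [ 0.2678  0.0671 -0.0038] [ 0.264  0.062 -0.005] [ 0.27   0.072 -0.003]
scene [308 149   4   3   7] [309.3 150. ] [ 0.3007  0.0981 -0.0015] [ 0.291  0.093 -0.004] [0.313 0.104 0.001]
scene [263 152  19  17 245] [271.5 160.5] [0.4913 0.0016 0.0622] [ 0.449 -0.034  0.045] [1.71  0.288 0.833]
scene [210 189   4  12  34] [211.1 194.6] [ 0.6792 -0.1464  0.0268] [ 0.652 -0.157  0.012] [ 0.69  -0.141  0.035]
[0.5697 0.0188 0.0646]
[0.5042 0.004  0.0553]
[0.57264781 0.02042732] 0.041140854364082415 1578
```

View pics/topc.png

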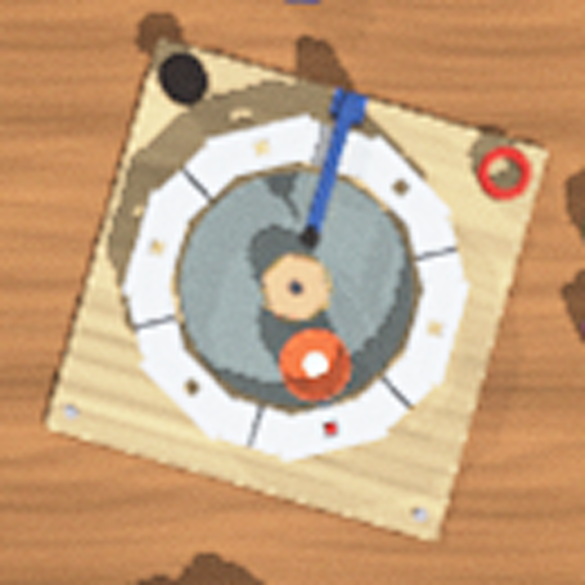

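The crop confirms it: wooden foot at (296,288) in the nest, white dot at (316,363), pin at (331,428). The holes are at (192,386), (157,247), (262,148), (401,187) and (435,328). Clockwise moves the cup towards image left, which is +y, so the next hole is (192,386).

```bash
python3 - <<'E'
from h import *
import pickle
s=pickle.load(open("s.pkl","rb")); c=s["top"]
g=lambda u,v,z: ray(c,190+(u+.5)/4.5-.5,150+(v+.5)/4.5-.5,z)
H=np.array([g(*p,.062)[:2] for p in((331,428),(192,386),(157,247),(262,148),(401,187),(435,328))])
C=H.mean(0); print("centre",C,"radii",np.linalg.norm(H-C,axis=1).round(4))
a=np.unwrap(np.arctan2(*(H-C).T[::-1])); a0=np.mean(a+np.arange(6)*np.pi/3); print("angle",a0,np.diff(a))
print("foot",g(296,288,.064),"dot",g(316,363,.052))
p=lambda th,r=.07: (C+r*np.array([np.cos(a0-th),np.sin(a0-th)]))
for th in np.arange(0,1.1,.1309): print(round(th,2),(p(th)*1000).round(1))
print("end",p(1.0472)*1000)
d=s["scene"]; # second view: dot centre check from orange cup rim, projected
for q in((*p(0),.074),(*C,.064)):
    x=d["R"]@np.array(q)+d["t"]; print("scene px(800)",(x[0]/x[2]*d["fx"]+d["cx"])*800/512,(x[1]/x[2]*d["fy"]+d["cy"])*800/512)
E
```

```text
centre [0.57004944 0.02101516] radii [0.128  0.1269 0.1285 0.1272 0.1284 0.1278]
angle -2.8877347398511914 [-1.05398457 -1.03896185 -1.04818054 -1.05001931 -1.04970911]
foot [0.56923493 0.02125708 0.064     ] dot [0.50305124 0.00269005 0.052     ]
0.0 [502.3   3.4]
0.13 [500.6  12.4]
0.26 [500.1  21.6]
0.39 [500.7  30.7]
0.52 [502.6  39.7]
0.65 [505.6  48.3]
0.79 [509.7  56.5]
0.92 [514.9  64.1]
1.05 [520.9  70.9]
end [520.94672628  70.90426852]
scene px(800) 424.2942118453853 246.09227634511538
scene px(800) 425.25551007550655 268.6160816863481
```

Fit: table axis at (570,21) mm and cup at about (502,3.4) mm. The radii come out at 128 mm, and the scene view agrees. Now I'll move above the cup with the fingers closed.

```bash
python3 -m creep '{"translation":[[262,-492,0],[262,-492,0],[262,-492,0],[262,-492,0],[262,-492,0]],"yaw":[0,0,0,0,0],"gripper":[255,255,255,255,255]}' 40; python3 -c "
from h import *
print(((np.array([.502,.0034,.13])-ctrl.get_obs()['ee_pos'])*1000).round(1))"
```

```text
time_s: 0.52
ee_pos: [0.3377, 0.3093, 0.224]
eef_rot: [-3.14, -0.0, 2.691]
force: [0.5, 0.8, 0.1]
grip_width: 0.0642
[ 164.3 -305.9  -94. ]
```

```bash
python3 -m creep '{"translation":[[164,-306,0],[164,-306,0],[164,-306,0],[164,-306,0],[164,-306,0]],"yaw":[0,0,0,0,0],"gripper":[255,255,255,255,255]}' 40; python3 -c "
from h import *
print(((np.array([.502,.0034,.13])-ctrl.get_obs()['ee_pos'])*1000).round(1))"
```

```text
time_s: 0.93
ee_pos: [0.436, 0.1253, 0.2242]
eef_rot: [-3.14, -0.0, 2.691]
force: [0.4, 1.4, -0.1]
grip_width: 0.0311
[  66.  -121.9  -94.2]
```

```bash
python3 -m creep '{"translation":[[66,-122,-30],[66,-122,-60],[66,-122,-80],[66,-122,-94],[66,-122,-94]],"yaw":[0,0,0,0,0],"gripper":[255,255,255,255,255]}' 40; python3 - <<'E'
from h import *
o=ctrl.get_obs(); c=ctrl.camera("wrist")
from scipy.spatial.transform import Rotation as R
print(o['ee_pos'],o['force'],o['grip_width'])
T=c["tool_from_camera"]; Rw=R.from_euler('xyz',o['eef_rot']).as_matrix()
for n,q in (("dot",(.502,.0034,.052)),("rim",(.502,.0034,.074)),("foot",(.57,.021,.064)),("pin",(.4465,-.0115,.064)),("tip",o['ee_pos']+Rw@[0,0,.019])):
    p=np.linalg.inv(T)@np.append(Rw.T@(np.array(q)-o['ee_pos']),1); print(n,p[0]/p[2]*c['fx']+c['cx'],p[1]/p[2]*c['fy']+c['cy'],p[2])
cv2.imwrite("pics/w1.png",c["pixels"][:,:,::-1])
E
```

```text
time_s: 1.35
ee_pos: [0.501, 0.0003, 0.1254]
eef_rot: [-3.138, -0.006, 2.688]
force: [0.0, -0.2, -0.7]
grip_width: 0.0008
[5.01045647e-01 3.41468412e-04 1.25360685e-01] [ 0.02756448 -0.17497158 -0.7427811 ] 0.0007501082774424611
dot 259.1585636067256 204.45447397248145 0.24345174684476895
rim 259.43605829310746 211.8466784951494 0.22202243093505242
foot 310.60111967843676 266.4369319506198 0.24371762574444417
pin 212.75398886020903 156.53297787087698 0.22206042530198306
tip 255.26887765358987 226.24569137000879 0.19059513893088753
```

View pics/w1.png

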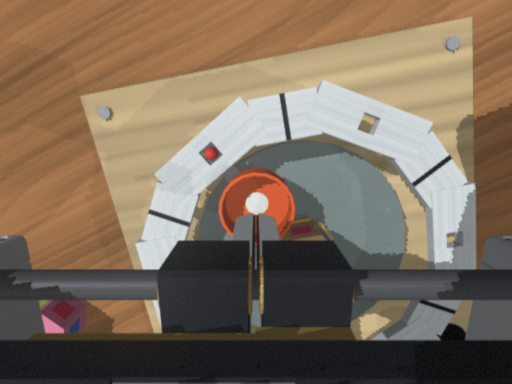

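The wrist view shows the dot at (257,203) against (259,204) predicted, and the pin at (210,153) against (213,156), so the estimates are within about 1-2 mm. Descending into the cup.

```bash
python3 -m creep '{"translation":[[1,2,-20],[1,2,-40],[1,2,-49],[1,2,-49],[1,2,-49]],"yaw":[0,0,0,0,0],"gripper":[255,255,255,255,255]}' 40
```

```text
time_s: 1.82
ee_pos: [0.5023, 0.0038, 0.0783]
eef_rot: [-3.138, -0.005, 2.689]
force: [-0.1, 0.2, 0.2]
grip_width: 0.0005
```

```bash
python3 -m creep '{"translation":[[0,0,-6],[0,0,-11],[0,0,-15],[0,0,-15],[0,0,-15]],"yaw":[0,0,0,0,0],"gripper":[255,255,255,255,255]}' 40
```

```text
time_s: 2.23
ee_pos: [0.5028, 0.0039, 0.0638]
eef_rot: [-3.139, -0.004, 2.689]
force: [4.2, 2.0, 4.1]
grip_width: 0.0004
```

```bash
python3 -m creep '{"translation":[[0,0,-3],[0,0,-6],[0,0,-7],[0,0,-7],[0,0,-7]],"yaw":[0,0,0,0,0],"gripper":[255,255,255,255,255]}' 40; python3 -c "
from h import *
o=ctrl.get_obs();print(o['force'],o['ee_pos'])"
```

```text
time_s: 2.65
ee_pos: [0.5029, 0.0039, 0.0572]
eef_rot: [-3.139, -0.004, 2.689]
force: [-0.8, 1.0, 6.9]
grip_width: 0.0005
[-0.82961428  0.99717892  6.91141984] [0.50288677 0.00386871 0.05718816]
```

Pressed to a depth of about 14 mm with 6.9 N. Now pushing along the arc.

```bash
python3 -m creep '{"translation":[[-1,4,-0.7],[-2,9,-0.7],[-2,18,-0.7],[-2,27,-0.7],[-2,27,-0.7]],"yaw":[0,0,0,0,0],"gripper":[255,255,255,255,255]}' 40;  python3 - <<'E'
from h import *
o=ctrl.get_obs(); c=ctrl.camera("wrist");t=ctrl.camera("top")
print(o['ee_pos'],o['force'],o['moment'])
a=cv2.resize(t["pixels"][185:255,215:305,::-1],None,fx=5,fy=5,interpolation=cv2.INTER_CUBIC)
b=c["pixels"][70:384,60:500,::-1]
im=np.zeros((350+314,450,3),np.uint8)
im[:350]=a; im[350:,:440]=b; cv2.imwrite("pics/p2.png",im[:,:]if 0 else cv2.resize(im,None,fx=.9,fy=.9))
E
```

```text
time_s: 3.07
ee_pos: [0.5012, 0.0317, 0.0571]
eef_rot: [-3.139, -0.003, 2.69]
force: [-0.3, 1.0, 6.3]
grip_width: 0.0007
[0.50115963 0.03171814 0.05710653] [-0.25157509  0.97360765  6.339369  ] [0.26001108 0.00631213 0.04745377]
```

View pics/p2.png

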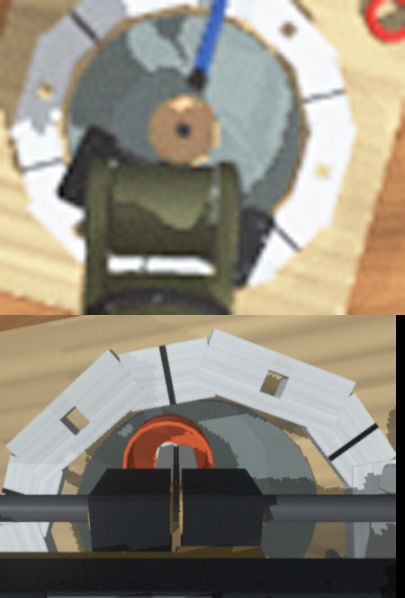

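Top half: the pin has left the first hole and is hidden by the arm. Bottom half: the cup at about (168,447) has moved round, with the fingertip leading slightly. I'll write an estimator for the table angle from the cup rim.

```bash
cat > est.py <<'E'
from h import *
from scipy.spatial.transform import Rotation as R
from scipy.optimize import least_squares
C=np.array([.570,.021]); a0=-2.8877
def est(depth):
    o=ctrl.get_obs(); c=ctrl.camera("wrist"); z=.074-depth
    M=c["tool_from_camera"]; Rw=R.from_euler('xyz',o['eef_rot']).as_matrix()
    hsv=cv2.cvtColor(c["pixels"],cv2.COLOR_RGB2HSV)
    m=((hsv[...,0]<14)&(hsv[...,1]>150)&(hsv[...,2]>90)).astype(np.uint8); m[:100]=0; m[300:]=0
    k,l,st,ce=cv2.connectedComponentsWithStats(m); i=1+np.argmax(st[1:,4])
    h=max(cv2.findContours((l==i).astype(np.uint8),0,1)[0],key=len)[:,0].astype(float)
    d=np.c_[(h[:,0]-c["cx"])/c["fx"],(h[:,1]-c["cy"])/c["fy"],np.ones(len(h))]@(Rw@M[:3,:3]).T
    cam=Rw@M[:3,3]+o['ee_pos']; P=cam+d*((z-cam[2])/d[:,2])[:,None]
    f=lambda t:np.linalg.norm(P[:,:2]-(C+.07*np.array([np.cos(a0-t),np.sin(a0-t)])),axis=1)-.031
    best=min(np.arange(-.1,1.3,.005),key=lambda t:np.sum(np.minimum(np.abs(f(t)),.002)))
    tip=o['ee_pos'][:2]-C; tf=a0-np.arctan2(tip[1],tip[0]); tf=(tf+np.pi)%(2*np.pi)-np.pi
    print("theta",best.round(3),"inl",np.mean(np.abs(f(best))<.0015).round(2),"finger theta",tf.round(3),"r",np.linalg.norm(tip).round(4),o['ee_pos'].round(4),o['force'].round(1),o['time_s'])
    return best
E
python3 -c "
from est import *
est(.0138)"
python3 -m creep '{"translation":[[0,4.5,0],[1,9,0],[2,12,0],[2,12,0],[2,12,0]],"yaw":[0,0,0,0,0],"gripper":[255,255,255,255,255]}' 40; python3 -c "
from est import *
est(.0138)"
```

```text
theta 0.325 inl 0.18 finger theta 0.4 r 0.0697 [0.501  0.0312 0.057 ] [0.7 0.1 6.9] 3.1667
time_s: 3.63
ee_pos: [0.5033, 0.0431, 0.0575]
eef_rot: [-3.139, -0.003, 2.69]
force: [1.2, 1.2, 6.2]
grip_width: 0.0005
theta 0.48 inl 0.23 finger theta 0.574 r 0.0703 [0.5033 0.0431 0.0575] [1.2 1.2 6.2] 3.6333
```

```bash
python3 -m creep '{"translation":[[2,4.5,-0.7],[4,9,-0.7],[6.5,13.5,-0.7],[9,17,-0.7],[9,17,-0.7]],"yaw":[0,0,0,0,0],"gripper":[255,255,255,255,255]}' 40; python3 - <<'E'
from est import *
est(.0138)
o=ctrl.get_obs();c=ctrl.camera("wrist"); cv2.imwrite("pics/w3.png",c["pixels"][:,:,::-1])
E
```

```text
time_s: 4.1
ee_pos: [0.5125, 0.0604, 0.0573]
eef_rot: [-3.139, -0.003, 2.69]
force: [0.2, 0.8, 7.2]
grip_width: 0.0007
theta 0.735 inl 0.25 finger theta 0.855 r 0.0697 [0.5125 0.0604 0.0573] [0.2 0.8 7.2] 4.1
```

View pics/w3.png

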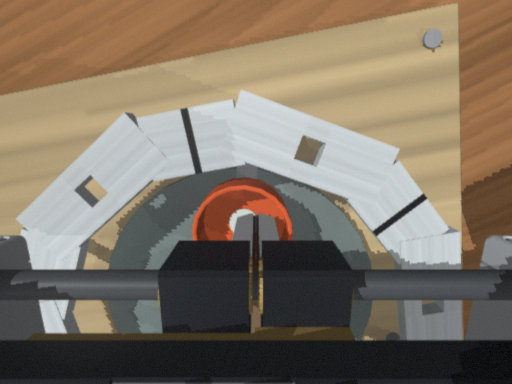

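The cup at (242,228) lags the finger slightly, and the next hole at (308,150) is still empty. I'll go a bit further, then ease off so the pin rides under the ring.

```bash
python3 -m creep '{"translation":[[2,3,0],[4,6,0],[7,9,0],[7,9,0],[7,9,0]],"yaw":[0,0,0,0,0],"gripper":[255,255,255,255,255]}' 40; python3 - <<'E'
from est import *
est(.0138)
E
```

```text
time_s: 4.62
ee_pos: [0.5197, 0.0692, 0.0578]
eef_rot: [-3.14, -0.002, 2.69]
force: [1.5, 1.5, 7.0]
grip_width: 0.0005
theta 0.885 inl 0.28 finger theta 1.018 r 0.0697 [0.5197 0.0692 0.0578] [1.5 1.5 7. ] 4.6167
```

```bash
python3 -m creep '{"translation":[[0,0,3],[0,0,6],[0,0,7],[0,0,7]],"yaw":[0,0,0,0],"gripper":[255,255,255,255]}' 40; python3 - <<'E'
from est import *
est(.012)
E
```

```text
time_s: 5.0
ee_pos: [0.5194, 0.0691, 0.0649]
eef_rot: [-3.139, -0.003, 2.69]
force: [0.1, 0.0, -0.3]
grip_width: 0.0006
theta 0.885 inl 0.3 finger theta 1.015 r 0.0698 [0.5194 0.0691 0.0649] [ 0.1  0.  -0.3] 5.0
```

No vertical force, so the pin is resting under the ring. Now pushing the wall sideways slowly.

```bash
python3 -m creep '{"translation":[[2,2,0],[4,4,0],[7,6.5,0],[7,6.5,0],[7,6.5,0]],"yaw":[0,0,0,0,0],"gripper":[255,255,255,255,255]}' 40; python3 - <<'E'
from est import *
est(.012)
E
```

```text
time_s: 5.47
ee_pos: [0.527, 0.0759, 0.0651]
eef_rot: [-3.14, -0.002, 2.69]
force: [1.1, 2.4, 5.9]
grip_width: 0.0002
theta 0.99 inl 0.34 finger theta 1.16 r 0.0698 [0.527  0.0759 0.0651] [1.1 2.4 5.9] 5.4667
```

The finger is now pushed up with about 6 N at a depth of 6 mm, above the 10 mm catch height, so the pin seems to have snapped in. Raising straight up.

```bash
python3 -m creep '{"translation":[[-1,-1,4],[-3,-3,10],[-4,-4,20],[-4,-4,40],[-4,-4,60]],"yaw":[0,0,0,0,0],"gripper":[255,255,255,255,255]}' 40; python3 - <<'E'
from est import *
est(0)
c=ctrl.camera("wrist"); cv2.imwrite("pics/w4.png",c["pixels"][:,:,::-1])
E
```

```text
time_s: 5.93
ee_pos: [0.5223, 0.0717, 0.1261]
eef_rot: [-3.14, -0.003, 2.69]
force: [0.7, -0.5, 0.1]
grip_width: 0.0004
theta 0.995 inl 0.37 finger theta 1.071 r 0.0696 [0.5223 0.0717 0.1261] [ 0.7 -0.5  0.1] 5.9333
```

View pics/w4.png

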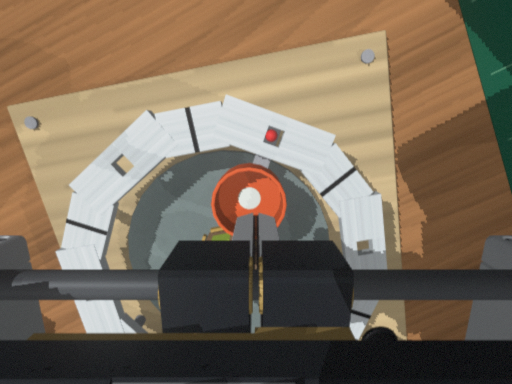

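The red pin shows in the next hole at (271,135), with the white dot at (250,198). I'll check the heights from depth, then retreat far and look from the top.

```bash
python3 - <<'E'
from est import *
o=ctrl.get_obs();c=ctrl.camera("wrist");M=c["tool_from_camera"]; Rw=R.from_euler('xyz',o['eef_rot']).as_matrix()
for n,u,v in (("dot",250,197),("pin",270,135),("ring",295,135),("cup rim",250,168)):
    d=np.median(c["depth"][v-1:v+2,u-1:u+2]); p=np.array([(u-c["cx"])/c["fx"]*d,(v-c["cy"])/c["fy"]*d,d])
    w=Rw@(M[:3,:3]@p+M[:3,3])+o['ee_pos']; print(n,w.round(4),"theta",((a0-np.arctan2(*(w[:2]-C)[::-1])+np.pi)%(2*np.pi)-np.pi).round(3))
E
python3 -m creep '{"translation":[[0,0,40],[-20,35,80],[-45,65,100],[-70,100,100],[-70,135,100]],"yaw":[0,0,0,0,0],"gripper":[255,255,255,255,255]}' 40
python3 -m creep '{"translation":[[-30,40,0],[-60,80,0],[-90,120,0],[-110,150,0],[-110,150,0]],"yaw":[0,0,0,0,0],"gripper":[255,255,255,255,255]}' 40
python3 - <<'E'
from h import *
print(ctrl.get_obs()['ee_pos'])
import pickle; s=pickle.load(open("s.pkl","rb"))
t=ctrl.camera("top"); q=ctrl.camera("scene"); pickle.dump({"top":t,"scene":q},open("e.pkl","wb"))
a=cv2.resize(t["pixels"][150:280,190:320,::-1],(585,585),interpolation=cv2.INTER_CUBIC); cv2.imwrite("pics/end.png",a)
E
```

```text
dot [0.5167 0.0705 0.0532] theta 1.002
pin [0.4751 0.1089 0.0644] theta 1.001
ring [0.4839 0.1271 0.0627] theta 1.143
cup rim [0.4907 0.0836 0.0746] theta 0.922
time_s: 6.5
ee_pos: [0.4529, 0.2, 0.2278]
eef_rot: [3.14, 0.002, 2.688]
force: [1.2, -0.7, 0.7]
grip_width: 0.0008
time_s: 6.92
ee_pos: [0.3401, 0.3523, 0.2272]
eef_rot: [3.141, 0.001, 2.69]
force: [1.3, -0.3, -0.3]
grip_width: 0.0005
[0.34009473 0.3522854  0.22715896]
```

View pics/end.png

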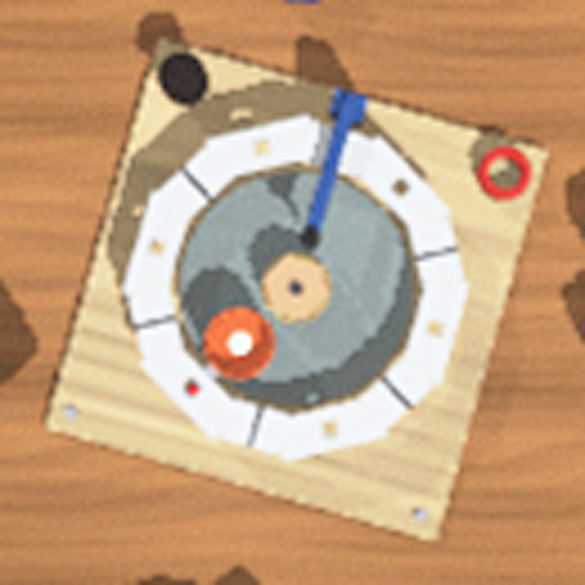

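The end view shows the pin at (192,388) in the next hole, and the dot moved from (316,363) to (240,342). About the centre (296,288) that is a turn of about 60-61°. The foot is unmoved at (296,288), and the spool and tape are where they were. I'll do a final numeric check, then hand in.

```bash
python3 -m creep '{"translation":[[0,0,0],[0,0,0],[0,0,0],[0,0,0],[0,0,0]],"yaw":[0,0,0,0,0],"gripper":[150,150,150,150,150]}' 40; python3 - <<'E'
from h import *
import pickle
s=pickle.load(open("s.pkl","rb"));e=pickle.load(open("e.pkl","rb"))
for n in("top","scene"):
    m=(cv2.absdiff(s[n]["pixels"],e[n]["pixels"]).max(2)>60).astype(np.uint8)
    k,l,st,ce=cv2.connectedComponentsWithStats(m); print(n,[list(map(int,x)) for x in st[1:] if x[4]>25])
for n in s,e: print("foot",world(n["top"],255.5,213.5).round(4))
ctrl.hand_in()
E
```

```text
time_s: 7.43
ee_pos: [0.3413, 0.3512, 0.227]
eef_rot: [-3.141, 0.001, 2.691]
force: [-0.5, -0.2, 0.3]
grip_width: 0.0306
top [[120, 159, 13, 7, 48], [73, 197, 9, 19, 100], [183, 204, 15, 37, 285], [231, 210, 37, 29, 578], [132, 271, 43, 30, 476], [231, 273, 11, 7, 44], [88, 289, 27, 24, 223], [193, 290, 12, 17, 32], [258, 303, 9, 14, 64], [76, 304, 131, 80, 4303], [182, 306, 10, 11, 38], [93, 310, 16, 6, 69], [186, 318, 26, 21, 109], [211, 341, 26, 37, 230], [282, 355, 11, 21, 79]]
scene [[429, 9, 25, 21, 313], [376, 13, 50, 33, 621], [437, 32, 24, 7, 101], [366, 39, 109, 45, 1412], [268, 50, 7, 17, 39], [384, 73, 21, 5, 36], [387, 88, 11, 22, 178], [418, 89, 5, 8, 33], [448, 92, 8, 13, 55], [329, 107, 19, 9, 107], [282, 128, 10, 7, 38], [347, 138, 13, 11, 27], [263, 151, 41, 37, 717], [303, 150, 13, 4, 30], [348, 180, 22, 28, 297], [447, 255, 20, 9, 74]]
foot [0.5696 0.0208 0.0664]
foot [0.5696 0.0208 0.0674]
the job is handed in; nothing more can be done
```

I pressed the plunger about 14 mm with roughly 7 N and turned the table clockwise along the arc. I then eased off so the pin rode under the ring, and pushed on until it snapped into the next hole. After that I raised the hand clear, opened the fingers slightly and handed in at about 7.4 s. No verdict was reported.

**Last checks**
- **Pin and plunger:** the red pin shows in the next hole. By depth, its tip is at 64 mm and the cup floor at 53 mm, which means fully up.
- **Angle:** the top view gives a turn of about 60–61° (1.05–1.06 rad). The wrist camera disagreed, giving about 1.00 rad, right at the lower limit. I trusted the top view, because a pin seated in the hole only allows 1.047 ± 0.02.
- **Lamp foot:** its place is unchanged between the first and last top views. Its height differs by 1 mm, which I take as noise.
- **Other things:** in the last view the spool and tape are where they were. For the glue, jar, mug and strip I only had a before-and-after picture difference. It flagged several areas, some apparently the arm and its shadow, and I did not check each one. I planned the path clear of them and noticed no unexpected contact force.

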